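# Clip on the inspection lamp and hold the sprung cover at the pointer

### The job

Squeeze the clip-on inspection lamp off its round stand and clip it well down onto the top edge of the upright bracket plate beside the housing, its lens facing the housing, and let go of it. Then take the housing's sprung inspection cover by its bar handle, lift it until it lines up with the steel pointer beside it, and hold it still there: the program finishes while still holding the cover, with the lamp clipped in place. Leave the pointer as it is set and the can, the bearing and the drive socket where they are.

Things in the scene. Friction and masses are not known exactly. Their poses are not given: they have to be found in the camera images.
- fixture: Bare aluminium base plate 220 x 390 x 20 mm (x -110 to 110, y -130 to 260 mm), fixed, turned up to 0.15 rad. It carries a black cast housing: lying cylinder along y, 104 mm across, 214 long, end flanges 136 mm across with tops 166 mm above the bench, and a rectangular port with a hinged cover on top. Origin: on the bench under the housing's middle; x away from the robot, y towards the bracket, z up.
- bracket: Upright steel plate on a dark foot 50 x 80 x 12 mm, fixed on the base plate at its +y end, 190 to 215 mm from the housing's middle. Origin: centre of the foot's underside; axes as the fixture's.
- bracket_edge (a point): Middle of the bracket plate's top edge, 100 mm above the bracket's origin, 120 mm above the bench. The plate is 6 mm thick along x, 80 mm wide along y, its faces bare for 55 mm down from the edge. Axes as the fixture's: z up, -y towards the housing.
- stand: Lamp stand, fixed: dark steel disc base 100 mm across, 18 mm high, with an upright steel strip 6 mm thick (along its x), 60 mm wide (along its y), top edge 110 mm above the bench. At the start the lamp is clipped on this strip. Origin: centre of the underside.
- lamp: Small black battery lamp on a sprung clip like a clothes peg, 80 g, loose. Origin: midway between the jaw tips, its lowest point; z up to the handles, x the squeezing direction, y along the gripped edge. Jaws 20 mm wide along y; an edge goes at most 35 mm in (pivot barrel at z 35 to 45 mm); 24 mm at the start. Round head 32 mm across at y -30 to -52 mm, z 29 to 61 mm.
- lamp_grip (a point): Midway between the lamp's two handle bars, at (0, 0, 76) mm in its frame. The bars lie along y, 10 mm thick, 26 mm long, centred at x -20 and 20 mm: 50 mm over both at rest. Squeezed along x to about 33 mm they open the jaws fully (tips about 26 mm apart) and stand about 3 mm higher over the jaws. Force on each bar: 7 N to begin, 14 N fully open.
- lamp_lens (a point): Centre of the lamp's white lens, at (0, -53, 45) mm in the lamp's frame; it shines along the lamp's -y.
- lamp_jaw (a joint): Opening angle of the lamp's clip in rad: 0 when it grips a 6 mm plate, 0.5 fully squeezed open, -0.08 when shut on nothing.
- cover (a joint): Angle of the sprung cover in rad: 0 shut (flat, as at the start), growing as its front edge (towards the robot) is lifted, at most 1.35. Its spring and weight shut it when let go: about 5 N at the handle to start it, about 7 N at 0.8 rad. Aluminium plate 125 (from the hinge) x 114 x 8 mm.
- cover_hinge (a point): Middle of the cover's hinge axis, at (62, 0, 176) mm in the fixture's frame, on the far side of the port; the axis runs along the fixture's y, in the mid-plane of the cover plate.
- cover_handle (a point): Middle of the round steel bar handle on the cover: bar along y, 12 mm thick, 62 mm clear between its two posts, at (-105, 0, 38) mm from the hinge in the cover's own frame, so 38 mm above the cover's mid-plane (28 mm of clear space under the bar). Shut, it stands 214 mm above the bench.
- pointer (a joint): Angle of the steel pointer in rad, on the same hinge axis as the cover and measured the same way: the cover lines up with the pointer when the two angles are equal. Set stiffly, different each time (0.55 to 0.95).
- pointer_tip (a point): Lozenge-shaped tip of the steel pointer, a thin bar 66 mm to the -y side of the middle of the cover (7 mm clear of its edge); the tip is 136 mm from the hinge axis. A dark quadrant with white ticks stands behind the bar.
- can: Grey can with a paper label, 56 mm across, 150 mm high, loose, a bystander. Origin: centre of the underside.
- bearing: Steel bearing ring lying flat, 70 mm across, 18 mm high, loose, a bystander. Origin: centre of the underside.
- socket: Large steel drive socket standing upright, 36 mm across, 60 mm high, loose, a bystander. Origin: centre of the underside.
There are look-alikes about, which are no part of the job. What is shaped like the stand but green or purple is not meant.

How it is judged:
By the outcome, as a careful person would: the job done as asked, in the order asked, and still so for the second after the job is handed in, while the arm keeps its last pose, push and grip.
It also fails if it takes over 54 s, if anything falls off the work surface, if the arm or the gripper's body presses on something with over 40 N, if the wrist force passes 120 N, or if a joint passes its speed limit or range.

### The arm

A 7-joint arm with a two-finger parallel gripper is mounted at the origin on the work surface. World frame = base frame: x ahead of the robot, y to its left, z up, the work surface at z = 0. Lengths are in m, angles in rad, forces in N, time in s.
With the tool pointing down it reaches from about 0.4 to 0.85 m from the base axis. Payload 10.4 kg.
Tool frame: the origin (TCP) lies at the very end of the fingers, on their centre line; the grasp point (between the pads) lies 19 mm behind it; z points along the fingers, y is the direction in which the jaws open and shut (so a half turn about z gives the same grasp; the last joint's range is limited). The gripper opens to 87 mm and grips with 3 to 60 N. Pads are 19 mm wide; open, the fingers measure 117 mm over their backs; the gripper's body (75 mm by 190 mm) begins 51 mm behind the grasp point.
Start: joints at [1.115, 0.332, -0.065, 1.46, 0.022, 1.35, -0.088], TCP at [0.262, -0.567, 0.223] pointing down, gripper open.
Joint ranges: [-2.6, 2.6], [-0.5, 2.12], [-1.47, 1.34], [0.16, 2.42], [-1.27, 4.41], [0.06, 2.06], [-2.6, 2.6]. Speed limits (rad/s): [2.22, 2.22, 2.79, 2.79, 3.14, 3.14, 3.14].

### API

Orientations are given as a unit quaternion [x, y, z, w].
In Python, from bench import r, eyes, job gives the robot as it stands. The module is installed in compiled form; this text tells all that it offers.
- The arm moves only by the tool play_rows, never from a script. Its argument "motion" is a list of rows, each a list of 7 numbers: the shift along the tool's x, y, z as a fraction of full scale, then the turn, a rotation vector about the tool's x, y, z as a fraction of full scale, then the opening in per cent of the stroke, from 0 (shut) to 100 (fully open). A call has 1 to 5 rows; each row is the pose to reach, as a shift and turn from the pose commanded when the call began, along the tool's axes at that moment; what a row does not reach only later rows make up. Full scale, the value 1, is 0.2 m for a shift and 90 degrees for a turn. A row lasts 1/8 s, in which the tool goes at most 62.5 mm and 10.7 degrees, less where a joint would pass 70% of its speed; a pose out of reach is approached as far as the arm can. A call with a number of a shift or a turn outside -1 to 1 is refused whole. A call with a gripper value outside its range is refused whole. The fingers move at their own pace and stop on an object; "squeeze" is the grip in N (left out, the last holds). Time passes only in rows, so rows that repeat a pose let the fingers close. It gives the time, the measured TCP pose, the force and the opening at its end, in the units of the state.
- r.read_state(): the state, without advancing time (a new reading comes with each control period).
- eyes.camera(name): name is "side" or "top"; returns a dict with "image" (480x640x3 uint8, red, green, blue), "mtx" (3x3 intrinsics, pixels), "R" (3x3) and "t" (3): a world point X has camera coordinates R X + t. Camera axes: x right, y down, z forward; pixel columns grow to the right and rows downward; lengths in m; the calibration is good to about 2 mm. A picture is of the moment at which its call begins. There is no depth.
- job.close_job(): hands the job in, once; it reports no verdict.
Trained networks look in a picture, given as the dict that the camera call returned (one of the last four; its "shot" number tells which), for a name from the list of things; names that differ only in an ending like _2 or _b are one class to them, and where a whole thing is asked for, a point or a joint stands for the part that bears it (a point fixed in the world has none). Each returns a list of dicts, best first, with "p" (0 to 1); they miss things now and then, are a little off and sometimes report something else, mostly with a low value. They report only what shows in the picture. A call takes as long as a camera call. They do not tell look-alikes from the thing itself.
- eyes.regions_of(picture, label): "region" (480x640 bool, what is visible of it) and "xy" ([column, row] in pixels, amid what is visible of it).
- eyes.landmark_of(picture, label): "xy" ([column, row] in pixels: a listed point, or the origin of a listed thing).
The state is a dict: "time": time; "joint_positions": joint angles; "joint_vel": joint speeds; "joint_torque": joint torques, N m; "ee_pos": TCP position; "eef_rot": TCP orientation; "ft_force": force on the tool from outside, world axes, zero at the start; "torque": the same for the moment, N m; "width": finger opening in m.
Only numpy, scipy, OpenCV 4.12 (cv2) and the standard library are available. Lean on these libraries where they do the work, as an engineer would, in place of code of your own. Each camera call takes 0.05 s, during which the arm holds its last target. There are 200 camera calls.

## Working session

There is one attempt and no reset: what is moved stays moved. The work goes in short steps, Python scripts to look and compute and a tool call to move; the robot and the scene stay as the last step left them, time stands still between calls to the robot, and variables do not carry over. Pictures are saved under pics/ and viewed, about 8 in all and at most 12, crops included, and the job is handed in when it is done.

Besides the shell and the picture viewer there is one more tool, called after "Request:" as a command line: name --pt "numbers of a row" for each row, then --argument value for the rest. play_rows: Moves the arm, as the interface text tells. Shift numbers are shares of 0.2 m and turn numbers shares of 90 degrees, none past 1 either way. Its arguments: {"type":"object","properties":{"motion":{"type":"array","items":{"type":"array","items":{"type":"number"}}},"squeeze":{"type":"number"}},"required":["motion"]}

```bash
mkdir -p pics; ls; cat > h.py <<'E'
import numpy as np, cv2
from bench import r, eyes, job
from scipy.spatial.transform import Rotation as Ro
def cams(): return {n:eyes.camera(n) for n in ("side","top")}
def save(p,f): cv2.imwrite(f,cv2.cvtColor(p["image"],cv2.COLOR_RGB2BGR))
def P(p): return np.array(p["mtx"])@np.c_[np.array(p["R"]),np.array(p["t"])]
def proj(p,X):
    u=P(p)@np.r_[X,1]; return u[:2]/u[2]
def tri(ps,xys):
    A=[]
    for p,xy in zip(ps,xys):
        M=P(p); A+=[xy[0]*M[2]-M[0],xy[1]*M[2]-M[1]]
    v=np.linalg.svd(np.array(A))[2][-1]; return v[:3]/v[3]
def atz(p,xy,z):
    R=np.array(p["R"]);t=np.array(p["t"]);d=R.T@np.linalg.inv(p["mtx"])@np.r_[xy,1];c=-R.T@t
    return c+d*(z-c[2])/d[2]
def rows(pos,rot=None):
    "tool-frame shift (units of 0.2 m) and turn (units of 90deg) to reach pose"
    s=r.read_state();T=Ro.from_quat(s["eef_rot"])
    d=T.inv().apply(np.array(pos)-s["ee_pos"])/.2
    w=np.zeros(3) if rot is None else (T.inv()*rot).as_rotvec()/(np.pi/2)
    return np.round(np.r_[d,w],3)
E
python3 - <<'E'
from h import *
np.set_printoptions(precision=4,suppress=True)
s=r.read_state();print(s)
c=cams()
for n,p in c.items():
    save(p,f"pics/{n}0.png"); R=np.array(p["R"]);print(n,"cam at",-R.T@p["t"])
    for l in ["fixture","bracket","bracket_edge","stand","lamp","lamp_grip","lamp_lens","cover_hinge","cover_handle","pointer_tip","can","bearing","socket"]:
        print(n,l,[(np.round(d["xy"],1).tolist(),round(d["p"],2)) for d in eyes.landmark_of(p,l)][:4])
E
```

```text
pics
{'time': 0.0, 'joint_positions': array([ 1.1154,  0.3329, -0.0647,  1.4609,  0.0216,  1.3499, -0.0885]), 'joint_vel': array([-0.0015,  0.0008, -0.0003,  0.0001,  0.0003,  0.0001, -0.0007]), 'joint_torque': array([  0.001 , -62.3244,   0.0254, -38.9891,  -0.0613,   0.0398,
         0.0001]), 'ee_pos': array([ 0.262 , -0.567 ,  0.2218]), 'eef_rot': array([ 0.9767,  0.2147, -0.0002, -0.0007]), 'ft_force': array([0.3719, 0.5094, 1.0366]), 'torque': array([-0.0343,  0.0241, -0.0387]), 'width': 0.08697450363307191}
side cam at [0.2276 0.6023 0.8294]
side fixture [([292.9, 288.1], 0.66), ([310.1, 228.2], 0.26)]
side bracket [([263.8, 355.5], 0.91)]
side bracket_edge [([262.5, 327.8], 0.64), ([384.7, 179.9], 0.26)]
side stand [([375.0, 224.5], 0.92), ([423.2, 238.8], 0.77), ([394.9, 197.3], 0.57)]
side lamp [([377.2, 199.9], 0.6), ([264.8, 358.5], 0.22)]
side lamp_grip [([385.6, 177.9], 0.88)]
side lamp_lens [([389.3, 175.9], 0.74), ([317.5, 186.6], 0.22)]
side cover_hinge [([263.9, 229.0], 0.57), ([388.1, 175.9], 0.35)]
side cover_handle [([310.4, 226.6], 0.77), ([376.0, 224.7], 0.19)]
[... 171 characters left out ...]
64)]
top cam at [ 0.4115 -0.0293  1.4144]
top fixture []
top bracket [([200.9, 239.4], 0.67)]
top bracket_edge [([195.6, 230.4], 0.79)]
top stand [([483.8, 250.3], 0.91), ([423.7, 252.7], 0.7), ([424.1, 303.8], 0.6)]
top lamp [([434.2, 245.2], 0.93)]
top lamp_grip [([439.3, 242.2], 0.85), ([279.8, 179.5], 0.3)]
top lamp_lens [([463.5, 239.1], 0.86)]
top cover_hinge [([280.8, 175.0], 0.9)]
top cover_handle []
top pointer_tip [([131.2, 238.6], 0.7), ([319.0, 212.9], 0.67), ([202.2, 239.8], 0.52), ([196.2, 233.0], 0.2)]
top can [([394.1, 179.6], 0.79)]
top bearing [([141.7, 276.9], 0.81), ([292.2, 223.4], 0.54), ([194.3, 232.6], 0.27)]
top socket [([129.5, 240.9], 0.82), ([318.7, 210.6], 0.42)]
```

```bash
python3 - <<'E'
import cv2,numpy as np
t=cv2.imread("pics/top0.png");s=cv2.imread("pics/side0.png")
cv2.imwrite("pics/topcrop.png",cv2.resize(t[130:350,90:520],(800,410),interpolation=cv2.INTER_CUBIC))
cv2.imwrite("pics/sidecrop.png",cv2.resize(s[120:480,180:480],None,fx=1.66,fy=1.66,interpolation=cv2.INTER_CUBIC))
E
```

```text
(no output)
```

View pics/topcrop.png

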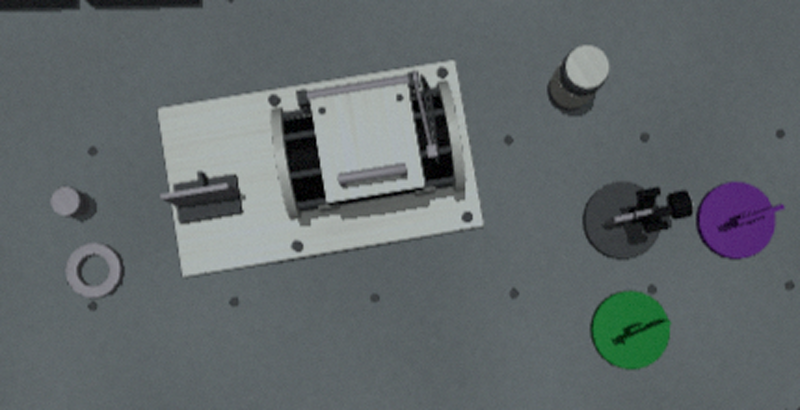

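View pics/sidecrop.png

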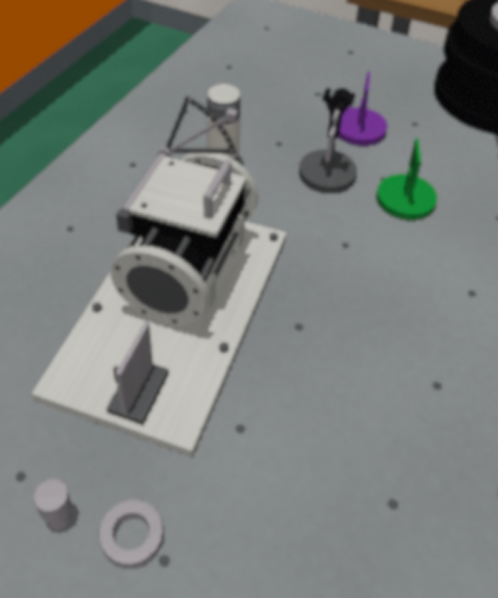

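The top view shows the dark stand at about (424,253) carrying the lamp, with look-alikes in purple at (484,250) and green at (424,304). The dark stand is the one meant: it is neither green nor purple, and it holds the lamp. The side view agrees, with the dark stand at (375,224). The fixture is turned a few degrees and the bracket is at its left (+y) end.

```bash
python3 - <<'E'
from h import *
np.set_printoptions(precision=4,suppress=True)
c=cams();S,T=c["side"],c["top"]
g=lambda p,l,i=0: eyes.landmark_of(p,l)[i]["xy"]
for l in ["bracket","bracket_edge","lamp","lamp_grip","lamp_lens","cover_hinge","stand"]:
    i=1 if l=="stand" else 0
    X=tri([S,T],[g(S,l),g(T,l,i)]);print(l,X,"reproj",[np.round(proj(p,X)-g(p,l,k),1) for p,k in((S,0),(T,i))])
print("tip",tri([S,T],[(316.4,186),(319,212.9)]))
print("handle z.214",atz(S,g(S,"cover_handle"),.214))
print("stand z0",atz(T,(423.7,252.7),0),atz(S,(375,224.5),0))
print("brk_edge z.12",atz(T,g(T,"bracket_edge"),.12),"brk z.02",atz(T,g(T,"bracket"),.02))
# base plate corners (top crop->full) scale 430/800
k=430/800
Cn=[np.array(q)*k+[90,130] for q in [(158,108),(456,61),(482,224),(183,277)]]
W=np.array([atz(T,q,.02) for q in Cn]);print(W)
for a,b in((0,1),(3,2)): d=W[a]-W[b];print("yaw",np.arctan2(-d[0],d[1]),np.linalg.norm(d))
b=Ro.from_euler("z",np.arctan2(-(W[0]-W[1])[0],(W[0]-W[1])[1]))
print("origin",W.mean(0)-b.apply([0,.065,.02]))
k=cv2.resize(T["image"][215:290,390:500],None,fx=7,fy=7,interpolation=cv2.INTER_CUBIC)
cv2.imwrite("pics/lamp.png",k[:,:,::-1])
E
```

```text
bracket [0.5431 0.2096 0.0242] reproj [array([-0.4, -0.1]), array([0.1, 0.2])]
bracket_edge [0.55   0.2024 0.1293] reproj [array([-1.9, -0.4]), array([0.4, 0.9])]
lamp [ 0.5123 -0.3319  0.0748] reproj [array([-0.3, -0. ]), array([0.1, 0.2])]
lamp_grip [ 0.5068 -0.3225  0.1721] reproj [array([-1.7, -0.3]), array([0.4, 1.1])]
lamp_lens [ 0.5157 -0.3808  0.1413] reproj [array([0.2, 0. ]), array([-0. , -0.1])]
cover_hinge [0.654  0.014  0.1895] reproj [array([0.5, 0.1]), array([-0.1, -0.2])]
stand [ 0.5102 -0.3231 -0.0016] reproj [array([3.5, 0.5]), array([-0.8, -2.2])]
tip [ 0.5659 -0.0615  0.2855]
handle z.214 [ 0.5618 -0.0097  0.214 ]
stand z0 [ 0.4969 -0.3223  0.    ] [ 0.5162 -0.3251  0.    ]
brk_edge z.12 [0.5529 0.205  0.12  ] brk z.02 [0.544  0.2105 0.02  ]
[[ 0.6669  0.2716  0.02  ]
 [ 0.7191 -0.1133  0.02  ]
 [ 0.5062 -0.1398  0.02  ]
 [ 0.4495  0.2417  0.02  ]]
yaw 0.1346447170946598 0.3884103435235979
yaw 0.14759159164651356 0.3856472333112944
origin [0.5941 0.0007 0.    ]
```

View pics/lamp.png

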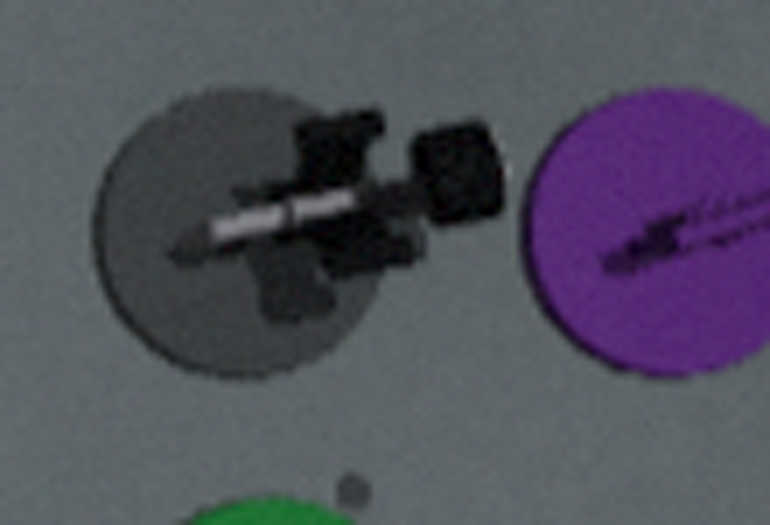

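The enlarged crop confirms the lamp sits on the dark disc's strip. Its head points right (-y) and the strip is turned by about 0.2 rad. Next I fit the poses.

```bash
python3 - <<'E'
from h import *
from scipy.optimize import least_squares, minimize_scalar
np.set_printoptions(precision=4,suppress=True)
c=cams();S,T=c["side"],c["top"]
g=lambda p,l,i=0: np.array(eyes.landmark_of(p,l)[i]["xy"])
# stand: disc region in top, bright strip
print("disc z.018",atz(T,(423.9,248.1),.018))
im=T["image"].astype(int); sub=im[235:255,415:445].sum(2); ys,xs=np.where(sub>sub.max()*.7)
pts=np.array([atz(T,(x+415,y+235),.11)[:2] for x,y in zip(xs,ys)])
def line(pts):
    u=np.linalg.svd(pts-pts.mean(0))[2][0]; u*=np.sign(u[1]); s=(pts-pts.mean(0))@u
    return pts.mean(0),np.arctan2(-u[0],u[1]),s.min(),s.max(),pts.mean(0)+u*s.min(),pts.mean(0)+u*s.max(),len(pts)
print("strip",line(pts))
# lamp fit
obs=[(p,g(p,l),q) for p in(S,T) for l,q in(("lamp_grip",(0,0,.076)),("lamp_lens",(0,-.053,.045)),("lamp",(0,0,0)))]
f=lambda v:np.concatenate([proj(p,Ro.from_euler("z",v[2]).apply(q)+[v[0],v[1],.086])-xy for p,xy,q in obs])
a=least_squares(f,[.51,-.33,.17],loss="soft_l1");print("lamp x y yaw",a.x,a.fun.round(1))
# bracket plate top edge
sub=im[215:250,175:225].sum(2)
print("lab",[ (d["p"],d["xy"],int(d["region"].sum())) for d in eyes.regions_of(T,"bracket")][:2])
# fixture fit: origin,yaw from landmarks + corners
k=430/800
Cn=[np.array(q)*k+[90,130] for q in [(158,108),(456,61),(482,224),(183,277)]]
Fo=[(T,xy,q) for xy,q in zip(Cn,[(.11,.26,.02),(.11,-.13,.02),(-.11,-.13,.02),(-.11,.26,.02)])]
Fo+=[(p,g(p,"cover_hinge"),(.062,0,.176)) for p in(S,T)]+[(S,g(S,"cover_handle"),(-.043,0,.214))]
f=lambda v:np.concatenate([proj(p,Ro.from_euler("z",v[2]).apply(q)+[v[0],v[1],0])-xy for p,xy,q in Fo])
b=least_squares(f,[.594,0,.14],loss="soft_l1");print("fixture",b.x,b.fun.round(1))
F=b.x;RF=Ro.from_euler("z",F[2])
tip=lambda th:RF.apply([.062-.136*np.cos(th),-.066,.176+.136*np.sin(th)])+[F[0],F[1],0]
for n,p,xy in(("S",S,(316.4,186)),("T",T,(319,212.9))):
    m=minimize_scalar(lambda th:np.sum((proj(p,tip(th))-xy)**2),bounds=(.4,1.1),method="bounded");print("pointer",n,m.x,m.fun**.5)
print("edge in fixture",RF.inv().apply(atz(T,g(T,"bracket_edge"),.12)-[F[0],F[1],0]),RF.inv().apply(atz(T,g(T,"bracket"),.02)-[F[0],F[1],0]))
# overlay
def ov(p,box,s,fn):
    x0,y0,x1,y1=box;k=cv2.resize(p["image"][y0:y1,x0:x1],None,fx=s,fy=s,interpolation=cv2.INTER_CUBIC)[:,:,::-1].copy()
    def D(X,col):
        u=((proj(p,X)-[x0,y0]+.5)*s).astype(int);cv2.circle(k,tuple(map(int,u)),3,col,-1)
    R=Ro.from_euler("z",a.x[2])
    for q in[(0,0,.076),(0,-.053,.045),(.02,.013,.076),(.02,-.013,.076),(-.02,.013,.076),(-.02,-.013,.076)]: D(R.apply(q)+[a.x[0],a.x[1],.086],(0,0,255))
    for th in(.6,.7,.8,.9): D(tip(th),(0,255,255))
    for q in[(-.02,.2025-.04,.12),(-.02,.2025+.04,.12),(.062,-.06,.176),(.062,.06,.176),(-.043,0,.214)]: D(RF.apply(q)+[F[0],F[1],0],(0,255,0))
    return k
A=ov(T,(170,160,470,270),2.66,0);B=ov(S,(230,160,430,380),1.5,0);C=ov(S,(280,160,420,240),3.4,0)
W=np.zeros((600,800,3),np.uint8);W[:A.shape[0],:A.shape[1]]=A[:600,:800];y=A.shape[0]
W[y:y+C.shape[0],:C.shape[1]]=C[:600-y];W[y:y+300,480:780]=B[:300,:300][:600-y]
cv2.imwrite("pics/ov.png",W)
E
```

```text
disc z.018 [ 0.5068 -0.3196  0.018 ]
strip (array([ 0.5064, -0.3117]), np.float64(0.2084247300475067), np.float64(-0.024271722556801812), np.float64(0.018522880763273106), array([ 0.5115, -0.3355]), array([ 0.5026, -0.2936]), 41)
lamp x y yaw [ 0.5095 -0.3253  0.1623] [ 0.7 -0.1  0.7  2.2  1.  -0.3  0.2 -2.   0.2 -0.9 -1.8  0.1]
lab [(0.56, [199.3, 235.3], 831)]
fixture [ 0.5945 -0.0005  0.1398] [-0.3 -0.1  0.2 -1.   2.   1.   0.   0.  -0.9  4.8  1.1  0.1 -0.2  2.6]
pointer S 0.854268911610904 0.4827175835060822
pointer T 0.7402555505705146 3.972873672234723
edge in fixture [-0.0163  0.2149  0.12  ] [-0.0188  0.2143  0.02  ]
```

View pics/ov.png

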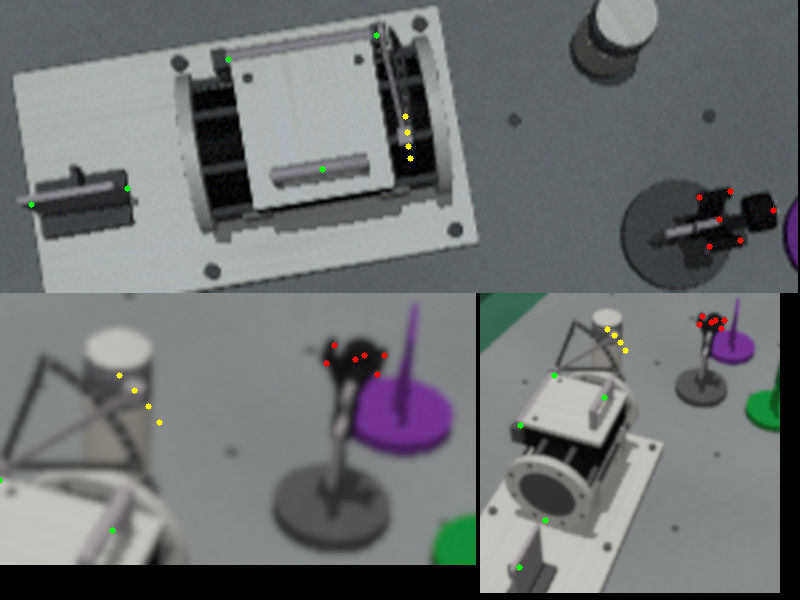

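```bash
cat >> h.py <<'E'
def down(yaw): # tool down, tool y at angle yaw
    c,s=np.cos(yaw),np.sin(yaw)
    return Ro.from_matrix(np.array([[-s,c,0],[c,s,0],[0,0,-1]]))
E
python3 - <<'E'
from h import *
print(rows([.509,-.325,.24],down(.19)))
E
```

```text
[ 1.629 -0.583 -0.087  0.     0.    -0.845]
```

Request:
play_rows --pt "0.3 -0.1 -0.08 0 0 -0.11 100" --pt "0.6 -0.2 -0.08 0 0 -0.22 100" --pt "0.8 -0.29 -0.09 0 0 -0.33 100" --pt "0.8 -0.29 -0.09 0 0 -0.42 100"

```text
time: 4.25
ee_pos: [0.387, -0.4438, 0.2411]
eef_rot: [0.851, 0.525, 0.001, 0.0]
ft_force: [-0.9, -0.5, -0.4]
width: 0.087
```

```bash
python3 - <<'E'
from h import *
print(r.read_state()["joint_positions"].round(2),rows([.509,-.325,.24],down(.19)))
E
```

```text
[ 0.98  0.25 -0.24  1.52  0.06  1.37  0.27] [ 0.805  0.278  0.007  0.001 -0.001 -0.418]
```

Request:
play_rows --pt "0.25 0.09 0 0 0 -0.11 100" --pt "0.5 0.18 0 0 0 -0.22 100" --pt "0.7 0.25 0 0 0 -0.33 100" --pt "0.805 0.278 0 0 0 -0.418 100" --pt "0.805 0.278 0 0 0 -0.418 100"

```text
time: 4.88
ee_pos: [0.5076, -0.3287, 0.2405]
eef_rot: [0.64, 0.768, 0.0, -0.0]
ft_force: [-0.3, 0.7, -0.4]
width: 0.0872
```

```bash
python3 - <<'E'
from h import *
print(rows([.509,-.325,.143],down(.19)))
c=cams();S,T=c["side"],c["top"]
A=cv2.resize(T["image"][210:290,380:480],None,fx=4,fy=4,interpolation=cv2.INTER_CUBIC)
B=cv2.resize(S["image"][120:240,330:430],None,fx=4,fy=4,interpolation=cv2.INTER_CUBIC)[:480]
W=np.zeros((480,800,3),np.uint8);W[:320,:400]=A;W[:,400:]=B;cv2.imwrite("pics/over.png",W[:,:,::-1])
E
```

```text
[ 0.017  0.01   0.488  0.    -0.    -0.006]
```

View pics/over.png

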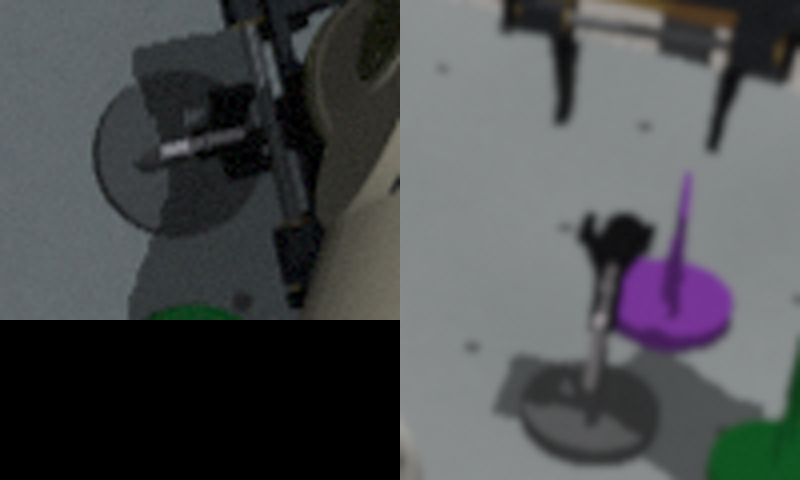

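The gripper straddles the lamp, so I'm descending.

Request:
play_rows --pt "0.017 0.01 0.16 0 0 -0.006 100" --pt "0.017 0.01 0.32 0 0 -0.006 100" --pt "0.017 0.01 0.44 0 0 -0.006 100" --pt "0.017 0.01 0.48 0 0 -0.006 100" --pt "0.017 0.01 0.48 0 0 -0.006 100"

```text
time: 5.6
ee_pos: [0.5073, -0.3275, 0.1448]
eef_rot: [0.639, 0.77, -0.0, -0.0]
ft_force: [-0.3, -0.6, 0.1]
width: 0.0868
```

```bash
python3 - <<'E'
from h import *
s=r.read_state();print(s["ee_pos"],s["ft_force"])
S=eyes.camera("side")
B=cv2.resize(S["image"][140:240,330:430],None,fx=5,fy=5,interpolation=cv2.INTER_CUBIC)
cv2.imwrite("pics/low.png",B[:,:,::-1])
E
```

```text
[ 0.50732794 -0.32747659  0.14475992] [-0.31837827 -0.63102808  0.11478479]
```

View pics/low.png

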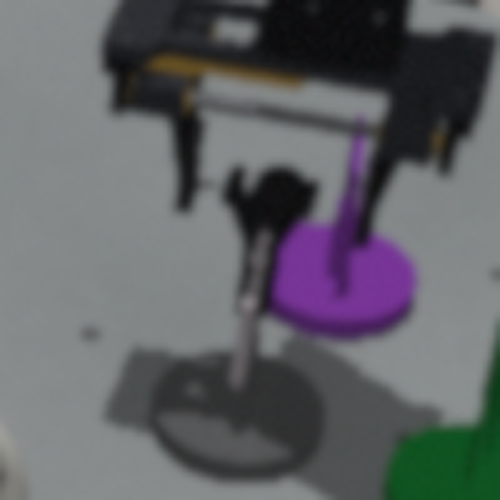

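The fingers straddle the bars: tips at about (183,208) and (362,242) in the crop, bars at (238,190) and (310,195). They are centred, so I squeeze.

Request:
play_rows --pt "0 0 0 0 0 0 20" --pt "0 0 0 0 0 0 20" --pt "0 0 0 0 0 0 20" --pt "0 0 0 0 0 0 20" --pt "0 0 0 0 0 0 20" --squeeze 28

```text
time: 6.28
ee_pos: [0.5087, -0.3264, 0.1451]
eef_rot: [0.638, 0.77, 0.0, 0.001]
ft_force: [0.7, -0.2, -0.2]
width: 0.0453
```

Request:
play_rows --pt "0 0 0 0 0 0 20" --pt "0 0 0 0 0 0 20" --pt "0 0 0 0 0 0 20"

```text
time: 6.65
ee_pos: [0.5076, -0.3266, 0.1443]
eef_rot: [0.638, 0.77, -0.0, -0.0]
ft_force: [-0.5, 0.4, -0.1]
width: 0.0297
```

Request:
play_rows --pt "0 0 0 0 0 0 20" --pt "0 0 0 0 0 0 20"

```text
time: 6.9
ee_pos: [0.5079, -0.3266, 0.1446]
eef_rot: [0.638, 0.77, -0.0, 0.0]
ft_force: [-0.9, 0.6, -0.0]
width: 0.0298
```

```bash
python3 - <<'E'
from h import *
S=eyes.camera("side")
B=cv2.resize(S["image"][150:230,340:420],None,fx=6,fy=6,interpolation=cv2.INTER_CUBIC)
cv2.imwrite("pics/sq.png",B[:,:,::-1])
E
```

```text
(no output)
```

View pics/sq.png

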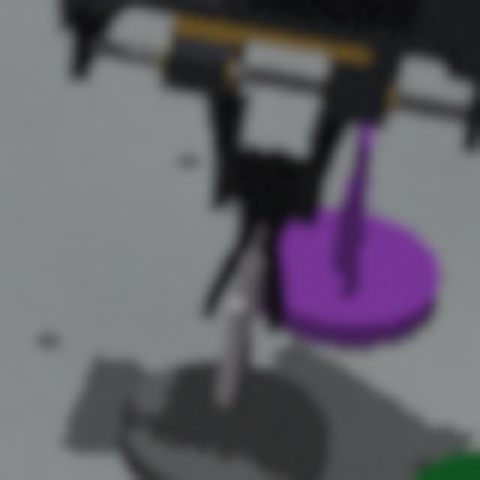

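The jaws are spread wide around the strip, so I lift.

Request:
play_rows --pt "0 0 -0.1 0 0 0 20" --pt "0 0 -0.3 0 0 0 20" --pt "0 0 -0.55 0 0 0 20" --pt "0 0 -0.8 0 0 0 20" --pt "0 0 -1.0 0 0 0 20"

```text
time: 7.58
ee_pos: [0.508, -0.3265, 0.347]
eef_rot: [0.638, 0.77, 0.0, 0.001]
ft_force: [-0.1, 0.1, -1.0]
width: 0.0297
```

```bash
python3 - <<'E'
from h import *
s=r.read_state();print(s["ee_pos"],s["width"],s["joint_positions"].round(2))
print("mid",rows([.44,-.06,.35],down(.165)))
S=eyes.camera("side")
B=S["image"][40:240,300:480]
# lamp relative to TCP from side landmarks while in the air
for l in("lamp_lens",): print(l,[(d["xy"],d["p"]) for d in eyes.landmark_of(S,l)][:2],"TCP px",proj(S,s["ee_pos"]))
cv2.imwrite("pics/lift.png",cv2.resize(B,None,fx=3,fy=3)[:,:,::-1])
E
```

```text
[ 0.50797727 -0.32652729  0.34697484] 0.029743202080584865 [ 0.81  0.28 -0.41  1.29  0.11  1.59  0.61]
mid [ 1.373e+00 -8.500e-02 -1.700e-02  1.000e-03  1.000e-03  1.400e-02]
lamp_lens [([397.3, 108.8], 0.85)] TCP px [394.49065272 114.08574887]
```

View pics/lift.png

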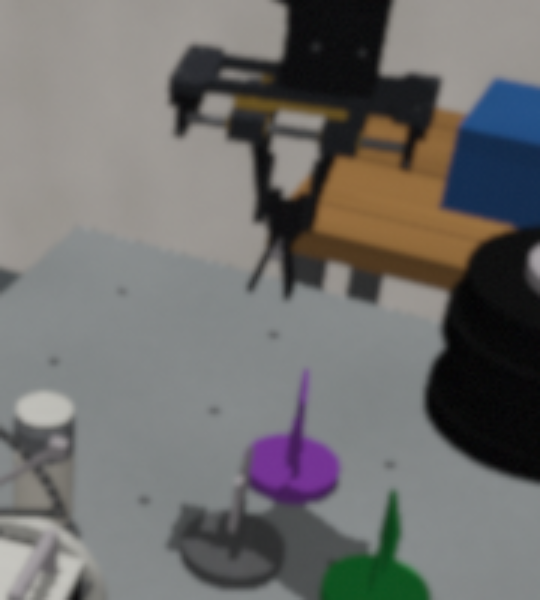

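The lamp is in hand with its jaws open. I'll refine the bracket edge from the saved initial pictures.

```bash
python3 - <<'E'
from h import *
import pickle
c=cams();pickle.dump({n:{k:np.array(p[k]) for k in("mtx","R","t")} for n,p in c.items()},open("cal.pkl","wb"))
T=cv2.imread("pics/top0.png");S=cv2.imread("pics/side0.png")
A=cv2.resize(T[215:260,165:235],None,fx=5.7,fy=5.7,interpolation=cv2.INTER_CUBIC)
B=cv2.resize(S[305:385,235:290],None,fx=7,fy=7,interpolation=cv2.INTER_CUBIC)
C=cv2.resize(T[165:235,290:335],None,fx=4.8,fy=4.8,interpolation=cv2.INTER_CUBIC)
D=cv2.resize(S[165:235,270:345],None,fx=2.6,fy=2.6,interpolation=cv2.INTER_CUBIC)
W=np.zeros((600,800,3),np.uint8)
W[:A.shape[0],:A.shape[1]]=A;W[:B.shape[0],410:410+B.shape[1]]=B
W[260:260+C.shape[0],:C.shape[1]]=C;W[300:300+D.shape[0],216:216+min(D.shape[1],194)]=D[:,:194]
cv2.imwrite("pics/br.png",W)
print(A.shape,B.shape,C.shape,D.shape)
E
```

```text
(256, 399, 3) (560, 385, 3) (336, 216, 3) (182, 195, 3)
```

View pics/br.png

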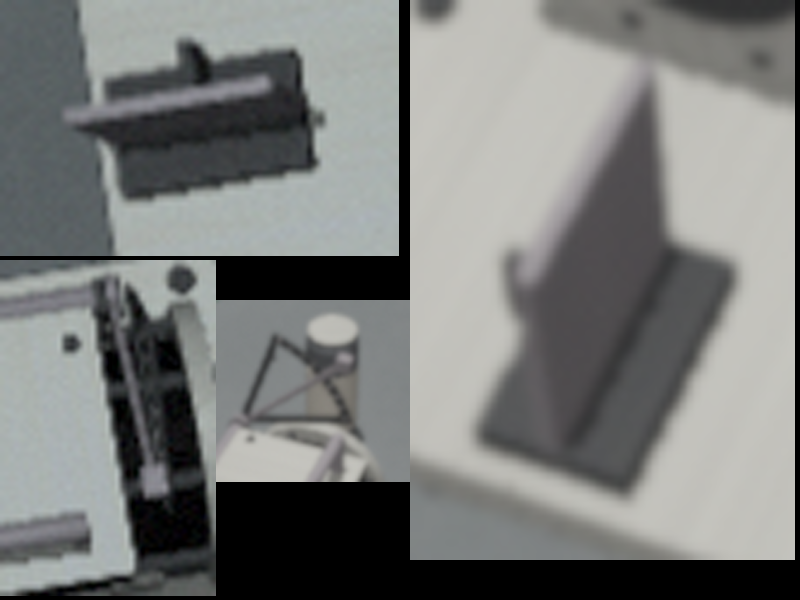

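Top crop: plate edge centreline runs (66,118) to (271,83). Side crop: (643,70) to (530,277). The pointer tip is at (154,479) in the top crop and (344,358) in the side crop. I triangulate these.

```bash
python3 - <<'E'
from h import *
import pickle
np.set_printoptions(precision=4,suppress=True)
c=pickle.load(open("cal.pkl","rb"));S,T=c["side"],c["top"]
a=tri([S,T],[(251.7,344.1),(176.2,235.3)]);b=tri([S,T],[(267.9,314.6),(212.1,229.2)])
print("ends",a,b,np.linalg.norm(a-b),"mid",(a+b)/2,"yaw",np.arctan2(b[0]-a[0],a[1]-b[1]))
for q in[(176.2,235.3),(212.1,229.2)]: print("T z.12",atz(T,q,.12))
for q in[(251.7,344.1),(267.9,314.6)]: print("S z.12",atz(S,q,.12))
t=tri([S,T],[(318.9,187),(321.7,210.2)]);F=np.array([.5945,-.0005,0]);RF=Ro.from_euler("z",.14)
q=RF.inv().apply(t-F);print("tip",t,"fix",q,"th",np.arctan2(q[2]-.176,.062-q[0]),np.hypot(q[2]-.176,.062-q[0]))
tip=lambda th:RF.apply([.062-.136*np.cos(th),-.066,.176+.136*np.sin(th)])+F
for th in(.7,.75,.8,.85): print(th,proj(S,tip(th))-(318.9,187),proj(T,tip(th))-(321.7,210.2))
E
```

```text
ends [0.5426 0.2466 0.1266] [0.5554 0.1696 0.1194] 0.07841380251101258 mid [0.549  0.2081 0.123 ] yaw 0.1640634080070664
T z.12 [0.5432 0.248  0.12  ]
T z.12 [0.5546 0.1692 0.12  ]
S z.12 [0.5458 0.2433 0.12  ]
S z.12 [0.5565 0.1703 0.12  ]
tip [ 0.5693 -0.0683  0.2783] fix [-0.0344 -0.0636  0.2783] th 0.8153104708692875 0.14056004167340652
0.7 [4.1533 5.8159] [1.4942 4.298 ]
0.75 [2.2332 3.44  ] [1.1912 1.7179]
0.8 [0.1914 1.1144] [ 0.8605 -0.9907]
0.85 [-1.9663 -1.153 ] [ 0.5028 -3.8206]
```

Request:
play_rows --pt "0.2 -0.03 -0.05 0 0 0 20" --pt "0.42 -0.05 -0.05 0 0 0 20" --pt "0.65 -0.06 -0.05 0 0 0 20" --pt "0.85 -0.07 -0.05 0 0 0 20" --pt "1.0 -0.07 -0.05 0 0 0 20"

```text
time: 8.4
ee_pos: [0.4559, -0.131, 0.3532]
eef_rot: [0.637, 0.771, -0.0, -0.001]
ft_force: [0.3, -0.3, -0.4]
width: 0.0298
```

```bash
python3 - <<'E'
from h import *
s=r.read_state();print(s["ee_pos"],s["width"])
print(rows([.45,-.03,.355],down(.145)),rows([.5495,.208,.3],down(.145)))
E
```

```text
[ 0.45586383 -0.13095943  0.3531917 ] 0.029751042192256705
[ 0.501  0.066 -0.009 -0.001 -0.     0.028] [ 1.577e+00  7.780e-01  2.660e-01 -1.000e-03 -0.000e+00  2.800e-02]
```

Request:
play_rows --pt "0.2 0.02 0 0 0 0.01 20" --pt "0.42 0.06 0 0 0 0.02 20" --pt "0.65 0.13 0 0 0 0.028 20" --pt "0.85 0.25 0 0 0 0.028 20" --pt "1.0 0.38 0 0 0 0.028 20"

```text
time: 9.02
ee_pos: [0.4938, 0.0796, 0.3534]
eef_rot: [0.654, 0.756, -0.001, -0.0]
ft_force: [-0.3, -0.1, -0.6]
width: 0.0299
```

```bash
python3 - <<'E'
from h import *
s=r.read_state();print(s["ee_pos"],s["width"])
print(rows([.5495,.208,.25],down(.145)))
E
```

```text
[0.49375822 0.0796434  0.3534455 ] 0.029902790974233123
[ 0.595  0.369  0.516 -0.001  0.    -0.   ]
```

Request:
play_rows --pt "0.22 0.14 0 0 0 0 20" --pt "0.44 0.27 0.05 0 0 0 20" --pt "0.59 0.365 0.25 0 0 0 20" --pt "0.595 0.369 0.45 0 0 0 20" --pt "0.595 0.369 0.516 0 0 0 20"

```text
time: 9.65
ee_pos: [0.5486, 0.2057, 0.2476]
eef_rot: [0.654, 0.756, -0.002, -0.001]
ft_force: [0.0, 0.3, -0.2]
width: 0.0295
```

```bash
python3 - <<'E'
from h import *
s=r.read_state();print(s["ee_pos"],s["width"])
print(rows([.5495,.208,.149],down(.145)))
S=eyes.camera("side")
for l in("lamp","lamp_lens"): print(l,[(d["xy"],d["p"]) for d in eyes.landmark_of(S,l)][:2])
R=Ro.from_euler("z",.145)
o=s["ee_pos"]-[0,0,.0585];print("exp lamp",proj(S,o),"lens",proj(S,o+R.apply([0,-.053,.045])),"TCP",proj(S,s["ee_pos"]))
B=S["image"][240:390,200:340]
k=cv2.resize(B,None,fx=4,fy=4,interpolation=cv2.INTER_CUBIC)[:,:,::-1].copy()
for z in(0,-.04,-.1):
  u=(proj(S,o+[0,0,z])-[200,240]+.5)*4;cv2.circle(k,(int(u[0]),int(u[1])),3,(0,0,255),-1)
cv2.imwrite("pics/ab.png",k)
E
```

```text
[0.5486364  0.2057473  0.24763146] 0.029545010471275217
[ 0.011  0.009  0.493 -0.004  0.001 -0.   ]
lamp [([262.0, 310.2], 0.67), ([259.6, 441.9], 0.6)]
lamp_lens [([272.9, 270.3], 0.82)]
exp lamp [258.78486075 306.89343417] lens [269.29900119 270.46890385] TCP [256.30227633 286.02395414]
```

View pics/ab.png

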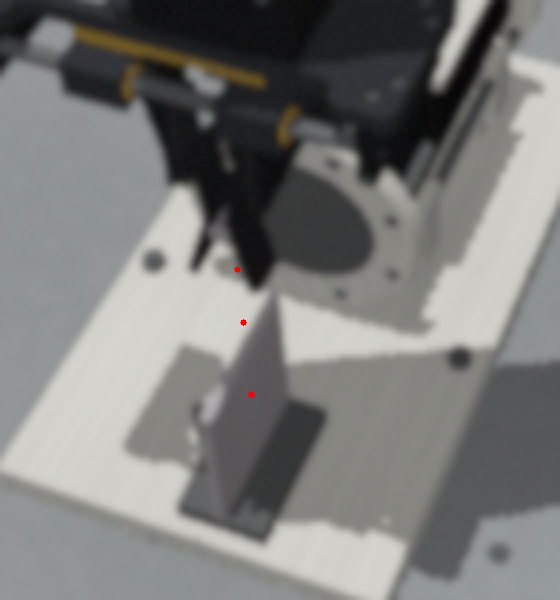

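The jaw tips, at about (195,270) and (258,288) in the crop, straddle the plate's edge line. The lens end faces the housing. I descend in two stages.

Request:
play_rows --pt "0.005 0.005 0.1 0 0 0 20" --pt "0.005 0.005 0.2 0 0 0 20" --pt "0.005 0.005 0.3 0 0 0 20" --pt "0.005 0.005 0.38 0 0 0 20" --pt "0.005 0.005 0.38 0 0 0 20"

```text
time: 10.42
ee_pos: [0.5503, 0.2071, 0.1738]
eef_rot: [0.654, 0.756, -0.001, -0.001]
ft_force: [1.0, -0.2, -0.2]
width: 0.0294
```

```bash
python3 - <<'E'
from h import *
s=r.read_state();print(s["ee_pos"],s["ft_force"],s["torque"])
print(rows([.5495,.207,.152],down(.145)))
E
```

```text
[0.55031021 0.20705625 0.1738126 ] [ 1.03821784 -0.20880717 -0.19430271] [-0.0329636  -0.15054394  0.01032253]
[ 0.    -0.004  0.109 -0.001  0.    -0.001]
```

Request:
play_rows --pt "0 0 0.05 0 0 0 20" --pt "0 0 0.09 0 0 0 20" --pt "0 0 0.11 0 0 0 20" --pt "0 0 0.11 0 0 0 20"

```text
time: 10.92
ee_pos: [0.551, 0.2088, 0.1542]
eef_rot: [0.654, 0.756, 0.001, -0.0]
ft_force: [-2.6, 1.2, 6.0]
width: 0.0294
```

```bash
python3 - <<'E'
from h import *
s=r.read_state();print(s["ee_pos"],s["ft_force"],s["torque"])
S=eyes.camera("side")
k=cv2.resize(S["image"][270:370,220:320],None,fx=6,fy=6,interpolation=cv2.INTER_CUBIC)[:,:,::-1]
cv2.imwrite("pics/on.png",k)
E
```

```text
[0.55098345 0.2087863  0.15419415] [-2.56617077  1.19564936  6.01424529] [ 0.27779309  0.45254489 -0.05873034]
```

View pics/on.png

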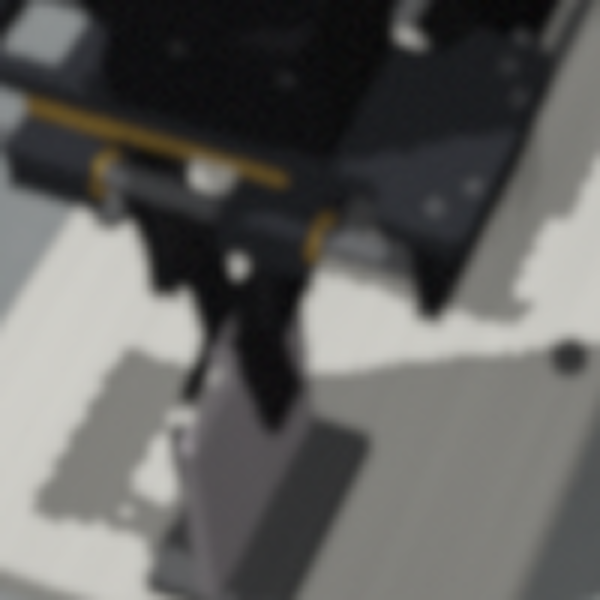

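The edge has bottomed gently on the pivot (6 N up) and the jaws straddle the plate. I back off 2 mm and release.

Request:
play_rows --pt "0 0 -0.012 0 0 0 20" --pt "0 0 -0.012 0 0 0 55" --pt "0 0 -0.012 0 0 0 60" --pt "0 0 -0.012 0 0 0 75" --pt "0 0 -0.012 0 0 0 100"

```text
time: 11.6
ee_pos: [0.551, 0.2074, 0.1557]
eef_rot: [0.655, 0.756, 0.0, 0.0]
ft_force: [-0.2, 1.1, 0.4]
width: 0.0619
```

Request:
play_rows --pt "0 0 0 0 0 0 100" --pt "0 0 0 0 0 0 100" --pt "0 0 0 0 0 0 100"

```text
time: 11.98
ee_pos: [0.551, 0.2074, 0.1558]
eef_rot: [0.654, 0.756, 0.0, 0.0]
ft_force: [0.4, 0.1, 0.2]
width: 0.0852
```

Request:
play_rows --pt "0 0 -0.12 0 0 0 100" --pt "0 0 -0.35 0 0 0 100" --pt "0 0 -0.6 0 0 0 100" --pt "0 0 -0.75 0 0 0 100" --pt "0 0 -0.75 0 0 0 100"

```text
time: 12.6
ee_pos: [0.5517, 0.2082, 0.3082]
eef_rot: [0.654, 0.756, 0.002, 0.001]
ft_force: [-0.8, -0.7, -0.8]
width: 0.0876
```

```bash
python3 - <<'E'
from h import *
np.set_printoptions(precision=4,suppress=True)
s=r.read_state();print(s["ee_pos"],rows([.5508,.0015,.29],down(.14)))
c=cams();S,T=c["side"],c["top"]
for p in(S,T):
  for l in("lamp","lamp_lens","lamp_grip","cover_handle"): print(l,[(d["xy"],d["p"]) for d in eyes.landmark_of(p,l)][:2])
R=Ro.from_euler("z",.145);o=np.array([.55,.208,.086])
for q in[(0,0,0),(0,-.053,.045),(0,0,.076)]: print("exp",proj(S,o+R.apply(q)),proj(T,o+R.apply(q)))
k=cv2.resize(S["image"][270:370,210:310],None,fx=5,fy=5,interpolation=cv2.INTER_CUBIC)[:,:,::-1]
cv2.imwrite("pics/rel.png",k)
E
```

```text
[0.5517 0.2082 0.3082] [-1.022 -0.153  0.09   0.003 -0.     0.002]
lamp [([260.3, 336.4], 0.78)]
lamp_lens [([273.7, 300.8], 0.74)]
lamp_grip [([258.3, 309.9], 0.93)]
cover_handle [([312.4, 225.5], 0.9)]
lamp [([197.2, 231.8], 0.77), ([202.0, 239.2], 0.65)]
lamp_lens [([220.4, 227.1], 0.64)]
lamp_grip [([185.5, 228.3], 0.55)]
cover_handle [([293.2, 224.8], 0.56)]
exp [261.4124 339.5734] [197.2212 233.2872]
exp [271.0747 305.833 ] [217.5472 227.1302]
exp [258.5811 316.4459] [190.7845 229.7624]
```

```bash
python3 - <<'E'
from h import *
import pickle
from scipy.optimize import least_squares
c=pickle.load(open("cal.pkl","rb"));S,T=c["side"],c["top"]
O=[(S,(260.3,336.4),(0,0,0)),(S,(273.7,300.8),(0,-.053,.045)),(S,(258.3,309.9),(0,0,.076)),(T,(197.2,231.8),(0,0,0)),(T,(220.4,227.1),(0,-.053,.045)),(T,(185.5,228.3),(0,0,.076))]
f=lambda v:np.concatenate([proj(p,Ro.from_euler("zxy",v[3:]).apply(q)+v[:3])-xy for p,xy,q in O])
for m in(4,6):
  g=lambda w:f(np.r_[w,np.zeros(6-m)]);a=least_squares(g,np.r_[.55,.208,.086,.14,np.zeros(m-4)],loss="soft_l1");print(a.x.round(4),a.fun.round(1))
E
```

```text
[0.5518 0.2055 0.1001 0.0502] [ 0.6 -2.2 -0.8  0.2 -0.3  0.6  0.   0.  -2.4  0.8  5.2 -0.1]
[5.519e-01 2.059e-01 9.950e-02 5.620e-02 2.210e-02 3.000e-04] [ 0.4 -1.9 -0.8  0.5 -0.   0.3 -0.1  0.  -2.   0.6  5.9 -0.2]
```

Request:
play_rows --pt "-0.25 -0.04 0 0 0 0 100" --pt "-0.5 -0.08 0 0 0 0 100" --pt "-0.75 -0.12 0 0 0 0 100" --pt "-0.95 -0.15 0.05 0 0 0 100" --pt "-1.0 -0.153 0.09 0 0 0 100"

```text
time: 13.72
ee_pos: [0.5493, 0.0017, 0.2872]
eef_rot: [0.656, 0.755, -0.001, 0.0]
ft_force: [-0.0, -0.6, -0.7]
width: 0.0871
```

View pics/rel.png

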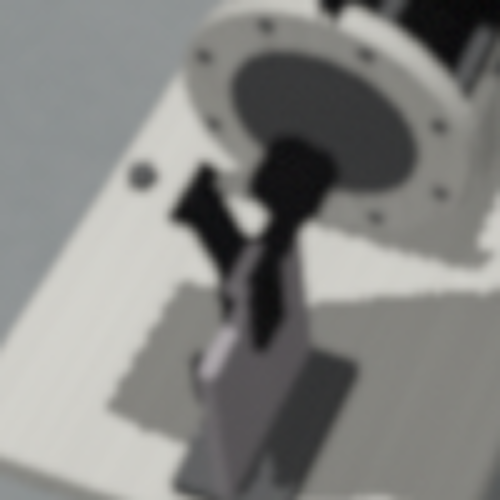

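The lamp is clipped deep on the plate: near jaw tip at crop (262,348), pixel (262,339), against an expected 261,340 for z = 86 mm (about 34 mm in). The head faces the housing. I go for the cover handle now.

```bash
python3 - <<'E'
from h import *
print(rows([.5515,.0015,.197],down(.14)))
E
```

```text
[-0.002  0.011  0.451 -0.     0.001 -0.001]
```

Request:
play_rows --pt "0 0.01 0.12 0 0 0 100" --pt "0 0.01 0.25 0 0 0 100" --pt "0 0.01 0.36 0 0 0 100" --pt "0 0.01 0.44 0 0 0 100" --pt "0 0.01 0.445 0 0 0 100"

```text
time: 14.35
ee_pos: [0.5509, 0.0059, 0.1979]
eef_rot: [0.654, 0.756, -0.0, -0.001]
ft_force: [-0.2, 0.1, -0.3]
width: 0.0869
```

Request:
play_rows --pt "0 0 0 0 0 0 40" --pt "0 0 0 0 0 0 30" --pt "0 0 0 0 0 0 25" --pt "0 0 0 0 0 0 20" --pt "0 0 0 0 0 0 5" --squeeze 15

```text
time: 14.98
ee_pos: [0.5514, 0.0054, 0.1988]
eef_rot: [0.655, 0.756, 0.0, 0.0]
ft_force: [-0.3, 0.5, 0.5]
width: 0.045
```

Request:
play_rows --pt "0 0 0 0 0 0 5" --pt "0 0 0 0 0 0 5" --pt "0 0 0 0 0 0 5" --pt "0 0 0 0 0 0 5"

```text
time: 15.48
ee_pos: [0.554, 0.0058, 0.199]
eef_rot: [0.654, 0.756, 0.003, 0.002]
ft_force: [16.7, 1.2, -11.7]
width: 0.0111
```

Request:
play_rows --pt "0 0.015 0.0 0 0 0 5" --pt "0 0.02 0.0 0 0 0 5" --squeeze 25

```text
time: 15.72
ee_pos: [0.5541, 0.0058, 0.1987]
eef_rot: [0.655, 0.756, -0.001, -0.001]
ft_force: [-11.0, 0.2, 7.2]
width: 0.011
```

```bash
cat > arc.py <<'E'
import sys
from h import *
a,b=float(sys.argv[1]),float(sys.argv[2]);n=int(sys.argv[3]);k=.5
s=r.read_state();print(s["time"],s["ee_pos"],s["ft_force"],s["torque"],s["width"],s["joint_positions"].round(2))
def tcp(th):
    p=k*th;return np.array([-.1117*np.cos(th+.347)-.019*np.sin(p),.1117*np.sin(th+.347)-.019*np.cos(p)])
for i in range(1,n+1):
    th=a+(b-a)*i/n;d=tcp(th)-tcp(a);p=k*a # tool axes at tilt p: y=(cos p,-sin p), z=(-sin p,-cos p) in (x,z)
    print(round(th,3),np.round([0,(d@[np.cos(p),-np.sin(p)])/.2,(d@[-np.sin(p),-np.cos(p)])/.2,k*(th-a)/(np.pi/2),0,0],3).tolist())
E
python3 arc.py 0 .2 5
```

```text
15.725 [0.55407911 0.0057964  0.198699  ] [-11.00327461   0.23268024   7.19126436] [-0.30256131  2.16039304  0.02867101] 0.01101732896923018 [ 0.56  0.28 -0.77  1.65  0.2   1.3  -0.1 ]
0.04 [0.0, 0.006, -0.021, 0.013, 0.0, 0.0]
0.08 [0.0, 0.013, -0.041, 0.025, 0.0, 0.0]
0.12 [0.0, 0.021, -0.062, 0.038, 0.0, 0.0]
0.16 [0.0, 0.029, -0.082, 0.051, 0.0, 0.0]
0.2 [0.0, 0.039, -0.101, 0.064, 0.0, 0.0]
```

Request:
play_rows --pt "0 -0.008 0 0 0 0 5" --pt "0 -0.002 -0.021 0.013 0 0 5" --pt "0 0.005 -0.041 0.025 0 0 5" --pt "0 0.021 -0.082 0.051 0 0 5" --pt "0 0.031 -0.101 0.064 0 0 5"

```text
time: 16.35
ee_pos: [0.5612, 0.0068, 0.2181]
eef_rot: [0.654, 0.755, -0.039, -0.034]
ft_force: [1.6, -0.1, -9.4]
width: 0.0111
```

```bash
python3 arc.py .2 .45 5
```

```text
16.35 [0.56123724 0.00677256 0.21807471] [ 1.59675137 -0.0811023  -9.41960197] [ 0.0712729  -0.66336502 -0.04663647] 0.011094835880947052 [ 0.5   0.37 -0.76  1.52  0.24  1.46 -0.13]
0.25 [0.0, 0.01, -0.025, 0.016, 0.0, 0.0]
0.3 [0.0, 0.022, -0.049, 0.032, 0.0, 0.0]
0.35 [0.0, 0.035, -0.073, 0.048, 0.0, 0.0]
0.4 [0.0, 0.049, -0.096, 0.064, 0.0, 0.0]
0.45 [0.0, 0.064, -0.118, 0.08, 0.0, 0.0]
```

Request:
play_rows --pt "0 0.01 -0.025 0.016 0 0 5" --pt "0 0.022 -0.049 0.032 0 0 5" --pt "0 0.035 -0.073 0.048 0 0 5" --pt "0 0.049 -0.096 0.064 0 0 5" --pt "0 0.064 -0.118 0.08 0 0 5"

```text
time: 16.98
ee_pos: [0.5755, 0.0088, 0.2401]
eef_rot: [0.65, 0.751, -0.087, -0.075]
ft_force: [-1.9, -1.0, -9.0]
width: 0.0111
```

```bash
python3 arc.py .45 .7 5
```

```text
16.975 [0.57546457 0.00875109 0.24010123] [-1.85133292 -0.97682143 -8.96246692] [ 0.03010362 -0.17352997 -0.09060839] 0.01114743712812829 [ 0.41  0.49 -0.73  1.33  0.29  1.67 -0.16]
0.5 [0.0, 0.013, -0.023, 0.016, 0.0, 0.0]
0.55 [0.0, 0.028, -0.045, 0.032, 0.0, 0.0]
0.6 [0.0, 0.043, -0.067, 0.048, 0.0, 0.0]
0.65 [0.0, 0.06, -0.088, 0.064, 0.0, 0.0]
0.7 [0.0, 0.078, -0.108, 0.08, 0.0, 0.0]
```

Request:
play_rows --pt "0 0.013 -0.023 0.016 0 0 5" --pt "0 0.028 -0.045 0.032 0 0 5" --pt "0 0.043 -0.067 0.048 0 0 5" --pt "0 0.06 -0.088 0.064 0 0 5" --pt "0 0.078 -0.108 0.08 0 0 5"

```text
time: 17.6
ee_pos: [0.5949, 0.0115, 0.2582]
eef_rot: [0.644, 0.744, -0.135, -0.116]
ft_force: [-7.5, -0.9, -2.6]
width: 0.0111
```

```bash
python3 arc.py .7 .8 3;python3 - <<'E'
from h import *
np.set_printoptions(precision=4,suppress=True)
s=r.read_state();R=Ro.from_quat(s["eef_rot"]);G=s["ee_pos"]-.019*R.apply([0,0,1])
RF=Ro.from_euler("z",.14)
q=RF.inv().apply(G-[.5945,-.0005,0]);print("G fix",q)
for hx in(.062,.066): print("theta est",np.arctan2(q[2]-.176,hx-q[0])-.347,np.hypot(q[2]-.176,hx-q[0]))
S,T=eyes.camera("side"),eyes.camera("top")
save(S,"pics/s7.png");save(T,"pics/t7.png")
for n,p in(("S",S),("T",T)):
  print(n,[(l,[(d["xy"],round(d["p"],2)) for d in eyes.landmark_of(p,l)][:2]) for l in("pointer_tip","cover_handle","cover_hinge")])
E
```

```text
17.6 [0.59492079 0.01147217 0.25822092] [-7.47269799 -0.90020016 -2.56488631] [-0.14789937  0.98078959 -0.01901464] 0.011054966032730535 [ 0.3   0.63 -0.69  1.12  0.32  1.87 -0.17]
0.733 [0.0, 0.011, -0.014, 0.011, 0.0, 0.0]
0.767 [0.0, 0.022, -0.028, 0.021, 0.0, 0.0]
0.8 [0.0, 0.033, -0.041, 0.032, 0.0, 0.0]
G fix [0.0087 0.0118 0.276 ]
theta est 0.7344694789318995 0.11331686951250058
theta est 0.7038307200279166 0.11525108766141992
S [('pointer_tip', [([317.4, 188.0], 0.46)]), ('cover_handle', [([291.0, 202.0], 0.59), ([258.7, 441.9], 0.29)]), ('cover_hinge', [([268.7, 231.6], 0.82)])]
T [('pointer_tip', []), ('cover_handle', []), ('cover_hinge', [])]
```

```bash
cat > th.py <<'E'
from h import *
s=r.read_state();R=Ro.from_quat(s["eef_rot"]);z=R.apply([0,0,1])
RF=Ro.from_euler("z",.14)
for off in(.0153,.019):
    B0=np.array([.5541,.0058,.1987+off]);d=RF.inv().apply(s["ee_pos"]-off*z-B0)
    ch=np.hypot(d[0],d[2]);a=np.arctan2(d[2],d[0])
    print(off,"chord th",round(2*np.arcsin(ch/2/.11166),4),"dir th",round(2*(np.pi/2-a-.347),4),"tilt",round(np.arcsin(-RF.inv().apply(z)[0]),3),s["ft_force"].round(1))
E
python3 th.py; python3 - <<'E'
import cv2,numpy as np,pickle
from h import *
c=pickle.load(open("cal.pkl","rb"));S=c["side"]
F=np.array([.5945,-.0005,0]);RF=Ro.from_euler("z",.14)
# predicted cover outline edges (-y and +y, top front corner) in side view for several th
for th in(.65,.7,.75,.8):
    f=lambda x,y,z:proj(S,RF.apply([.062-x*np.cos(th)+z*np.sin(th),y,.176+x*np.sin(th)+z*np.cos(th)])+F).round(1)
    print(th,"front corner +y",f(.125,.057,.004),"front -y",f(.125,-.057,.004),"hinge +y",f(0,.057,.004),"ptip",f(.136,-.066,0))
E
```

```text
0.0153 chord th 0.6832 dir th 0.6484 tilt 0.356 [-6.3 -0.3 -3.5]
0.019 chord th 0.6892 dir th 0.679 tilt 0.356 [-6.3 -0.3 -3.5]
0.65 front corner +y [298.8 230.8] front -y [318.5 197.7] hinge +y [256.1 245.8] ptip [324.8 195.2]
0.7 front corner +y [296.8 228.5] front -y [316.8 195.6] hinge +y [256.  245.8] ptip [323.1 192.8]
0.75 front corner +y [294.7 226.2] front -y [314.9 193.4] hinge +y [255.9 245.9] ptip [321.1 190.4]
0.8 front corner +y [292.6 224. ] front -y [313.  191.3] hinge +y [255.9 245.9] ptip [319.1 188.1]
```

```bash
python3 - <<'E'
from h import *
S=eyes.camera("side")
g=cv2.cvtColor(S["image"],cv2.COLOR_RGB2GRAY)
for l in("cover","pointer"):
  for d in eyes.regions_of(S,l)[:2]:
    m=d["region"];y,x=np.where(m);print(l,d["p"],m.sum(),x.min(),x.max(),y.min(),y.max())
    if m.sum()>20:
      h=cv2.approxPolyDP(max(cv2.findContours(m.astype(np.uint8),0,2)[0],key=cv2.contourArea),2,True);print(h[:,0].tolist())
      if l=="pointer":
        print("right end px",[(int(a),int(b)) for a,b in zip(x,y) if a>x.max()-9])
np.set_printoptions(linewidth=250)
print("cols 300..329");print(np.c_[np.arange(178,216),g[178:216,300:330]])
E
```

```text
cover 0.56 1312 254 317 191 246
[[317, 198], [307, 201], [296, 191], [294, 195], [300, 202], [296, 212], [291, 214], [287, 206], [284, 206], [275, 214], [254, 245], [259, 246], [297, 232]]
pointer 0.42 96 276 322 186 212
[[322, 187], [317, 186], [304, 197], [320, 193]]
right end px [(317, 186), (318, 186), (319, 186), (320, 186), (321, 186), (316, 187), (317, 187), (318, 187), (319, 187), (320, 187), (321, 187), (322, 187), (316, 188), (317, 188), (318, 188), (319, 188), (320, 188), (321, 188), (322, 188), (316, 189), (317, 189), (318, 189), (319, 189), (320, 189), (321, 189), (322, 189), (315, 190), (316, 190), (317, 190), (318, 190), (319, 190), (320, 190), (321, 190), (322, 190), (314, 191), (315, 191), (316, 191), (317, 191), (318, 191), (319, 191), (320, 191), (321, 191), (322, 191), (314, 192), (315, 192), (316, 192), (317, 192), (318, 192), (319, 192), (320, 192), (321, 192), (314, 193), (315, 193), (319, 193), (320, 193)]
cols 300..329
[[178 129 113 ... 142 143 143]
 [179 108  96 ... 142 142 142]
 [180  80  73 ... 141 142 142]
 ...
 [213 114 113 ... 143 144 145]
 [214 114 113 ... 142 144 145]
 [215 113 112 ... 141 144 144]]
```

```bash
python3 - <<'E'
from h import *
import sys
S=eyes.camera("side");save(S,"pics/s69.png")
a=cv2.imread("pics/side0.png",0);b=cv2.imread("pics/s69.png",0)
def pr(g,r0,r1,c0,c1):
    print("     "+"".join(f"{c:4d}" for c in range(c0,c1)))
    for y in range(r0,r1): print(f"{y:4d} "+"".join(f"{v:4d}" for v in g[y,c0:c1]))
pr(a,180,200,300,328);pr(b,182,240,286,326)
E
```

```text
300 301 302 303 304 305 306 307 308 309 310 311 312 313 314 315 316 317 318 319 320 321 322 323 324 325 326 327
 180  128 132 131 126 111  96 101 129 154 167 174 180 182 184 184 185 184 182 179 175 166 152 128 100  99 119 129 131
 181  120 126 129 124 107  88  83  96 115 131 145 157 164 166 167 167 166 162 156 148 132 112  91  80  92 117 129 131
 182  101 115 122 120 103  85  78  81  86  93 105 117 124 128 129 129 127 123 116 107  94  81  70  70  90 117 129 132
 183   79  93 107 111  99  79  74  78  81  81  83  88  92  95  95  93  93  93  90  86  81  74  67  66  88 116 129 133
 184   65  72  87  95  88  72  67  73  78  81  84  86  88  88  88  86  90  96  99  96  89  79  70  67  88 117 130 133
 185   74  65  70  79  74  66  63  67  71  75  79  81  83  85  85  86  97 112 122 120 111  97  82  73  92 118 131 134
 186   99  83  75  73  68  64  63  63  66  68  70  72  74  75  76  84 105 129 141 143 136 124 102  82  94 120 131 133
 187  120 108  91  75  63  60  63  65  66  66  66  67  67  68  71  84 109 133 145 149 147 137 112  86  94 119 131 133
 188  131 123 110  89  68  60  65  69  69  6
[... 10465 characters left out ...]
   9   8  10  11   6   7   7   6  11
 236  111  99  86  72  53  36  23  16  11  12  10  10  10  11   9  10   9  11  12  20  35  43  48  44  33  18   9   9   8   9   9  13   9   9   8  11  10   9  11  11
 237   81  68  52  36  21  14  11   9   6  11  11   9  12  11  11  11  11  11  17  29  40  48  47  38  23  16   8   7   8  10  12   8  10  11  10  11   8   9   5  10
 238   56  46  31  18  11   8  12   9   9   7   7  11   8  11   8   8  11  12  24  36  46  49  41  30  18   7   9   5  10   9  10  11   9   9   9  10   9   8  10  10
 239   44  34  21  11   7  10   6  10  11   9  10   8   9   9  12  10  10  17  32  43  49  46  37  23  14  10  12   9   7  10  11   9  11   9  11   6  10   8   4  11
```

```bash
cat > fit.py <<'E'
from h import *
import pickle
from scipy.ndimage import map_coordinates, gaussian_filter
from scipy.optimize import differential_evolution
S=pickle.load(open("cal.pkl","rb"))["side"]
def grad(f):
    g=gaussian_filter(cv2.imread(f,0).astype(float),.7);return np.gradient(g)
def score(G,th,dx,dy,yaw,dz=0):
    RF=Ro.from_euler("z",yaw);F=np.array([.5945+dx,-.0005+dy,dz])
    f=lambda x,y,z:proj(S,RF.apply([.062-x*np.cos(th)+z*np.sin(th),y,.176+x*np.sin(th)+z*np.cos(th)])+F)
    tot=0;n=0
    for a,b in[((.01,.057,.004),(.122,.057,.004)),((.01,.057,-.004),(.122,.057,-.004)),((.125,.055,-.004),(.125,-.055,-.004)),((.125,.055,.004),(.125,-.055,.004)),((.01,-.057,.004),(.122,-.057,.004))]:
        p,q=f(*a),f(*b);t=np.linspace(0,1,40)[:,None];X=p+(q-p)*t;u=(q-p)/np.linalg.norm(q-p)
        gy,gx=[map_coordinates(k,[X[:,1],X[:,0]],order=1) for k in G]
        tot+=np.abs(np.mean(np.clip(-gx*u[1]+gy*u[0],-25,25)))
    return tot
if __name__=="__main__":
    G0=grad("pics/side0.png");G1=grad("pics/s69.png")
    print("nominal",score(G0,0,0,0,.14))
    a=differential_evolution(lambda v:-score(G0,0,v[0],v[1],v[2],v[3]),[(-.008,.008),(-.008,.008),(.12,.165),(-.004,.004)],seed=1);print("th0",a.x.round(4),-a.fun)
    for v in(a.x,[0,0,.14,0],[.004,0,.14,0]):
        s=[score(G1,t,*v) for t in np.arange(.55,.9,.01)];o=np.argsort(s)[::-1][:4];print(np.round(.55+.01*o,2),np.round(np.array(s)[o],1))
        RF=Ro.from_euler("z",v[2]);F=np.array([.5945+v[0],-.0005+v[1],v[3]])
        for th in(.7,.75,.8,.85): print(th,proj(S,RF.apply([.062-.136*np.cos(th),-.066,.176+.136*np.sin(th)])+F).round(1),"handle",proj(S,RF.apply([.062-.105*np.cos(th)+.038*np.sin(th),0,.176+.105*np.sin(th)+.038*np.cos(th)])+F).round(1))
E
python3 fit.py
```

```text
nominal 98.74829454874819
th0 [0.0042 0.0033 0.1355 0.0035] 115.00936765274959
[0.62 0.61 0.63 0.6 ] [56.9 56.3 55.9 54.1]
0.7 [320.8 191.8] handle [287.7 201.1]
0.75 [318.8 189.4] handle [285.5 199.5]
0.8 [316.8 187.1] handle [283.2 198. ]
0.85 [314.6 184.8] handle [280.8 196.6]
[0.67 0.68 0.66 0.7 ] [59.2 57.6 56.8 55.8]
0.7 [323.1 192.8] handle [290.3 202.2]
0.75 [321.1 190.4] handle [288.1 200.6]
0.8 [319.1 188.1] handle [285.8 199.1]
0.85 [316.9 185.8] handle [283.5 197.7]
[0.64 0.63 0.65 0.62] [58.3 57.6 56.6 55.1]
0.7 [321.4 192.3] handle [288.7 201.6]
0.75 [319.5 189.9] handle [286.4 200. ]
0.8 [317.4 187.6] handle [284.1 198.5]
0.85 [315.3 185.3] handle [281.8 197.1]
```

Request:
play_rows --pt "0 0.011 -0.014 0.011 0 0 5" --pt "0 0.022 -0.028 0.021 0 0 5" --pt "0 0.033 -0.041 0.032 0 0 5" --pt "0 0.037 -0.046 0.036 0 0 5" --pt "0 0.037 -0.046 0.036 0 0 5"

```text
time: 18.82
ee_pos: [0.6049, 0.0129, 0.2646]
eef_rot: [0.641, 0.74, -0.155, -0.134]
ft_force: [-8.0, -1.0, -0.1]
width: 0.011
```

```bash
python3 th.py; python3 arc.py .81 .83 1; python3 - <<'E'
from fit import *
C=cams();save(C["side"],"pics/s80.png");save(C["top"],"pics/t80.png")
G=grad("pics/s80.png")
for v in([.0042,.0033,.1355,.0035],[0,0,.14,0],[.004,0,.14,0]):
    s=[score(G,t,*v) for t in np.arange(.6,.95,.01)];o=np.argsort(s)[::-1][:4];print(np.round(.6+.01*o,2),np.round(np.array(s)[o],1))
def pr(g,r0,r1,c0,c1):
    print("     "+"".join(f"{c:4d}" for c in range(c0,c1)))
    for y in range(r0,r1): print(f"{y:4d} "+"".join(f"{v:4d}" for v in g[y,c0:c1]))
pr(cv2.imread("pics/s80.png",0),182,204,298,326)
for n in C: print(n,[(l,[(d["xy"],round(d["p"],2)) for d in eyes.landmark_of(C[n],l)][:2]) for l in("pointer_tip","cover_handle","lamp_lens")])
E
```

```text
0.0153 chord th 0.7955 dir th 0.7591 tilt 0.413 [-8.  -1.  -0.1]
0.019 chord th 0.8029 dir th 0.7893 tilt 0.413 [-8.  -1.  -0.1]
18.825 [0.60492406 0.01288734 0.26464844] [-8.01728149 -0.98894599 -0.12715856] [-0.31489898  1.17206701  0.02447996] 0.010972199048784374 [ 0.25  0.69 -0.67  1.02  0.34  1.96 -0.17]
0.83 [0.0, 0.007, -0.008, 0.006, 0.0, 0.0]
[0.72 0.73 0.71 0.75] [50.  49.4 49.3 49.1]
[0.81 0.8  0.82 0.79] [55.6 55.6 53.4 53.2]
[0.77 0.78 0.74 0.75] [52.6 52.3 51.7 51.5]
      298 299 300 301 302 303 304 305 306 307 308 309 310 311 312 313 314 315 316 317 318 319 320 321 322 323 324 325
 182   48  37  36  52  87 107 102  89  85  87  92 100 112 125 132 137 138 137 135 131 124 114 101  87  75  76  96 124
 183   69  53  44  62  93 110 102  84  79  84  87  87  90  95  99 101 101  99  99  98  94  90  87  80  73  72  94 124
 184   95  73  57  60  81  96  90  75  72  78  83  86  90  93  95  95  94  92  93  94  93  90  86  79  71  71  96 125
 185  118  99  77  64  67  74  70  65  66  71  76  81  85  88  91  91  92  90  91  93  94  92  88  80  72  73  97 126
 186  132 121 106  86  
[... 1623 characters left out ...]
7 137
 200  105 102 101 101 101 102 106 109 114 119 124 126 128 129 123 103  77  64  73  98 118 127 127 124 121 120 127 137
 201  106 104 103 103 104 106 108 111 117 122 125 127 130 134 132 118  96  80  75  87 109 122 126 124 121 120 127 137
 202  108 107 105 105 106 108 110 115 121 124 126 129 134 137 137 131 117  95  80  79  96 113 123 123 121 121 128 138
 203  109 109 109 107 108 110 113 119 123 125 127 131 137 139 140 137 128 104  79  67  78 102 119 122 120 122 130 138
side [('pointer_tip', [([316.4, 188.0], 0.53)]), ('cover_handle', [([286.4, 196.9], 0.81)]), ('lamp_lens', [([274.9, 298.1], 0.95)])]
top [('pointer_tip', []), ('cover_handle', []), ('lamp_lens', [([217.2, 229.2], 0.64)])]
```

Kinematics puts the cover at about 0.80 rad. The image fits put the pointer at about 0.79, with image-based differences between -0.015 and +0.03. I hold still for a moment and check it is steady.

Request:
play_rows --pt "0 0 0 0 0 0 5" --pt "0 0 0 0 0 0 5" --pt "0 0 0 0 0 0 5" --pt "0 0 0 0 0 0 5" --pt "0 0 0 0 0 0 5"

```text
time: 19.85
ee_pos: [0.6049, 0.0129, 0.2646]
eef_rot: [0.641, 0.74, -0.155, -0.134]
ft_force: [-7.6, -1.2, -2.3]
width: 0.0112
```

```bash
python3 th.py; python3 - <<'E'
from h import *
s=r.read_state();print(s["ee_pos"],s["width"],abs(s["joint_vel"]).max())
print(job.close_job())
E
```

```text
0.0153 chord th 0.7951 dir th 0.7583 tilt 0.413 [-7.6 -1.2 -2.3]
0.019 chord th 0.8026 dir th 0.7885 tilt 0.413 [-7.6 -1.2 -2.3]
[0.60488202 0.01287236 0.26463955] 0.011171418532808005 0.0014624048683881494
the job is handed in; nothing more can be done
None
```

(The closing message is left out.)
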